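Find the tin that still rattles, rack the empties and snap the keeper shut

TASK

Three like lidded tins have come back to the abacus maker's bench as emptied, but one of them still has a couple of loose brass beads inside: pick them up one by one and shake them, tipping them well over (20 degrees or more) to one side and the other, to feel which one rattles and is heavier. Stand that one upright in the free compartment of the wooden sorting tray and seat the two empty ones fully down in the two sloping wells of the carry rack, then push the rack's sprung keeper bar over from behind until it snaps down to its other stop across them. Don't drop the tins, and leave everything else on the bench where it is.

Things in the scene. Friction and masses are not known exactly. Their poses are not given: they have to be found in the camera images.
- tin_a: One of three outwardly identical plain tinplate tins with a fixed flat lid: smooth upright cylinder, 58 mm across, 74 mm high. Origin at the centre of its underside, z along its axis to the lid. Empty it weighs 95 to 125 g (each differs); one of the three, no telling which, also has two loose brass beads (22 mm across, 86 g together) inside
- tin_b: One of three outwardly identical plain tinplate tins with a fixed flat lid: smooth upright cylinder, 58 mm across, 74 mm high. Origin at the centre of its underside, z along its axis to the lid. Empty it weighs 95 to 125 g (each differs); one of the three, no telling which, also has two loose brass beads (22 mm across, 86 g together) inside
- tin_c: One of three outwardly identical plain tinplate tins with a fixed flat lid: smooth upright cylinder, 58 mm across, 74 mm high. Origin at the centre of its underside, z along its axis to the lid. Empty it weighs 95 to 125 g (each differs); one of the three, no telling which, also has two loose brass beads (22 mm across, 86 g together) inside
- bay_left (a point): Centre of the floor of the rack's left (+y) well. Axes: z the way out of the well, leaning 0.40 rad (23 degrees) from vertical towards the rack's front; y from well to well. The well is 74 mm square with walls 30 mm high; a tin goes in along z and stands on the floor, its axis along z. The wells are 100 mm apart
- bay_right (a point): The same for the rack's right (-y) well
- cradle: Sloping two-well wooden block of the carry rack, 88 x 200 mm, walls 30 mm above the well floors; origin midway between the wells at floor level, 55 mm above the bench, axes as at bay_left. The rack (base board 160 x 240 mm centred below the origin) is screwed down; its front is -x in plan, roughly towards the robot
- keeper (a joint): Angle of the rack's keeper bar, rad: 0 open, standing up behind the wells, leaning 22 degrees back; 1.379 shut, across the tins just above their lids. Hinge line: along the cradle's y through its x = 50, z = 12 mm. A toggle spring throws it to the nearer stop: beyond 0.69 (leaning 17 degrees to the front) it snaps shut by itself. Pushing takes about 3 N at the bar
- keeper_bar (a point): Middle of the keeper's cross bar, a steel rod 8 mm thick and 220 mm long along the cradle's y, 89 mm from the hinge line, on an arm of the same rod at each end. Open, it is 168 mm above the bench, free from above and behind; pushed to the front it stays nearly level up to the snap point, 60 mm on
- tray: Pine sorting tray, 130 (x) x 210 (y) mm, 30 mm high, walls 7 mm thick, screwed down; origin at the centre of its underside. The smaller compartment at its +y end holds brass beads; the larger one at its -y end is free
- tray_free (a point): Centre of the floor of the tray's free compartment (7 mm above the bench), which is 116 (x) x 115 (y) mm inside
- glue_jar: Glue jar, round, upright, 54 mm across, 75 mm high. Loose; leave it alone. Origin at the centre of its underside
- clip_box: Small card box, 66 (x) x 42 (y) mm, 32 mm high. Loose; leave it alone. Origin at the centre of its underside
- scriber_cup: Cup of pencils and scribers, 54 mm across at the base, 70 mm high, the pencils spread to 54 mm across and reach 105 mm high. Loose; leave it alone. Origin at the centre of its underside
- abacus: Finished abacus lying flat, 66 (x) x 264 (y) mm, 20 mm high, behind the work area. Loose; leave it alone. Origin at the centre of its underside
- screwdriver: Screwdriver lying on the bench near the robot, along its x, about 200 mm long and 30 mm thick. Loose; leave it alone. Origin underneath, on the bench
- brush: Flat brush lying on the bench near the robot, along its x, about 200 mm long and 30 mm thick. Loose; leave it alone. Origin underneath, on the bench
- mallet: Wooden mallet lying on the bench to the right at the back, handle along its x; head 75 mm long and 45 mm thick centred 90 mm along +x, handle end 120 mm along -x. Loose; leave it alone. Origin underneath, on the bench
Not all that is in view belongs to the job. Leave any turquoise look-alike of the tin_a alone.

How it is judged (in metres and radians):
On the way, in this order (a step that is already met when the one before it is completed fails the run):
1. a tin held up clear of the bench is shaken: tipped over by more than 15 degrees (((height (world z) of tin_a above 0.1 m and angle between tin_a's own z axis and vertical above 0.26 rad) or (height (world z) of tin_b above 0.1 m and angle between tin_b's own z axis and vertical above 0.26 rad) or (height (world z) of tin_c above 0.1 m and angle between tin_c's own z axis and vertical above 0.26 rad))).
2. the shake goes on: a held tin swings back through upright (((height (world z) of tin_a above 0.1 m and angle between tin_a's own z axis and vertical below 0.15 rad and angular speed of tin_a above 0.4 rad/s) or (height (world z) of tin_b above 0.1 m and angle between tin_b's own z axis and vertical below 0.15 rad and angular speed of tin_b above 0.4 rad/s) or (height (world z) of tin_c above 0.1 m and angle between tin_c's own z axis and vertical below 0.15 rad and angular speed of tin_c above 0.4 rad/s))).
3. the shake goes on: a held tin is tipped over by more than 15 degrees again (((height (world z) of tin_a above 0.1 m and angle between tin_a's own z axis and vertical above 0.26 rad) or (height (world z) of tin_b above 0.1 m and angle between tin_b's own z axis and vertical above 0.26 rad) or (height (world z) of tin_c above 0.1 m and angle between tin_c's own z axis and vertical above 0.26 rad))).
4. the tin with the beads stands in the tray's free compartment and the two empty ones in the rack's wells, the keeper still open (((x of tin_a in the frame of tray_free between -0.031 and 0.031 m and y of tin_a in the frame of tray_free between -0.031 and 0.031 m and z of tin_a in the frame of tray_free below 0.006 m and angle between tin_a's own z axis and vertical below 0.1 rad and contact force between tin_a and tray above 1.5 N and distance between tin_b and bay_left below 0.014 m and angle between the z axis of each of tin_b, tin_c and the z axis of cradle, either way round below 0.12 rad and distance between tin_c and bay_right below 0.014 m) or (x of tin_a in the frame of tray_free between -0.031 and 0.031 m and y of tin_a in the frame of tray_free between -0.031 and 0.031 m and z of tin_a in the frame of tray_free below 0.006 m and angle between tin_a's own z axis and vertical below 0.1 rad and contact force between tin_a and tray above 1.5 N and distance between tin_c and bay_left below 0.014 m and angle between the z axis of each of tin_c, tin_b and the z axis of cradle, either way round below 0.12 rad and distance between tin_b and bay_right below 0.014 m) or (x of tin_b in the frame of tray_free between -0.031 and 0.031 m and y of tin_b in the frame of tray_free between -0.031 and 0.031 m and z of tin_b in the frame of tray_free below 0.006 m and angle between tin_b's own z axis and vertical below 0.1 rad and contact force between tin_b and tray above 1.5 N and distance between tin_a and bay_left below 0.014 m and angle between the z axis of each of tin_a, tin_c and the z axis of cradle, either way round below 0.12 rad and distance between tin_c and bay_right below 0.014 m) or (x of tin_b in the frame of tray_free between -0.031 and 0.031 m and y of tin_b in the frame of tray_free between -0.031 and 0.031 m and z of tin_b in the frame of tray_free below 0.006 m and angle between tin_b's own z axis and vertical below 0.1 rad and contact force between tin_b and tray above 1.5 N and distance between tin_c and bay_left below 0.014 m and angle between the z axis of each of tin_c, tin_a and the z axis of cradle, either way round below 0.12 rad and distance between tin_a and bay_right below 0.014 m) or (x of tin_c in the frame of tray_free between -0.031 and 0.031 m and y of tin_c in the frame of tray_free between -0.031 and 0.031 m and z of tin_c in the frame of tray_free below 0.006 m and angle between tin_c's own z axis and vertical below 0.1 rad and contact force between tin_c and tray above 1.5 N and distance between tin_a and bay_left below 0.014 m and angle between the z axis of each of tin_a, tin_b and the z axis of cradle, either way round below 0.12 rad and distance between tin_b and bay_right below 0.014 m) or (x of tin_c in the frame of tray_free between -0.031 and 0.031 m and y of tin_c in the frame of tray_free between -0.031 and 0.031 m and z of tin_c in the frame of tray_free below 0.006 m and angle between tin_c's own z axis and vertical below 0.1 rad and contact force between tin_c and tray above 1.5 N and distance between tin_b and bay_left below 0.014 m and angle between the z axis of each of tin_b, tin_a and the z axis of cradle, either way round below 0.12 rad and distance between tin_a and bay_right below 0.014 m)) and value of joint keeper below 0.3 rad), for 0.2 s.
At the end, for the whole second after the job is handed in: One empty tin fully down in each rack well (within 14 mm of its floor's centre and 7 degrees of its axis), the tin with beads upright on the floor of the tray's free compartment (within 31 mm of its centre each way, weighing over 1.5 N), keeper shut (over 1.3 rad), tins at rest (((x of tin_a in the frame of tray_free between -0.031 and 0.031 m and y of tin_a in the frame of tray_free between -0.031 and 0.031 m and z of tin_a in the frame of tray_free below 0.006 m and angle between tin_a's own z axis and vertical below 0.1 rad and contact force between tin_a and tray above 1.5 N and distance between tin_b and bay_left below 0.014 m and angle between the z axis of each of tin_b, tin_c and the z axis of cradle, either way round below 0.12 rad and distance between tin_c and bay_right below 0.014 m) or (x of tin_a in the frame of tray_free between -0.031 and 0.031 m and y of tin_a in the frame of tray_free between -0.031 and 0.031 m and z of tin_a in the frame of tray_free below 0.006 m and angle between tin_a's own z axis and vertical below 0.1 rad and contact force between tin_a and tray above 1.5 N and distance between tin_c and bay_left below 0.014 m and angle between the z axis of each of tin_c, tin_b and the z axis of cradle, either way round below 0.12 rad and distance between tin_b and bay_right below 0.014 m) or (x of tin_b in the frame of tray_free between -0.031 and 0.031 m and y of tin_b in the frame of tray_free between -0.031 and 0.031 m and z of tin_b in the frame of tray_free below 0.006 m and angle between tin_b's own z axis and vertical below 0.1 rad and contact force between tin_b and tray above 1.5 N and distance between tin_a and bay_left below 0.014 m and angle between the z axis of each of tin_a, tin_c and the z axis of cradle, either way round below 0.12 rad and distance between tin_c and bay_right below 0.014 m) or (x of tin_b in the frame of tray_free between -0.031 and 0.031 m and y of tin_b in the frame of tray_free between -0.031 and 0.031 m and z of tin_b in the frame of tray_free below 0.006 m and angle between tin_b's own z axis and vertical below 0.1 rad and contact force between tin_b and tray above 1.5 N and distance between tin_c and bay_left below 0.014 m and angle between the z axis of each of tin_c, tin_a and the z axis of cradle, either way round below 0.12 rad and distance between tin_a and bay_right below 0.014 m) or (x of tin_c in the frame of tray_free between -0.031 and 0.031 m and y of tin_c in the frame of tray_free between -0.031 and 0.031 m and z of tin_c in the frame of tray_free below 0.006 m and angle between tin_c's own z axis and vertical below 0.1 rad and contact force between tin_c and tray above 1.5 N and distance between tin_a and bay_left below 0.014 m and angle between the z axis of each of tin_a, tin_b and the z axis of cradle, either way round below 0.12 rad and distance between tin_b and bay_right below 0.014 m) or (x of tin_c in the frame of tray_free between -0.031 and 0.031 m and y of tin_c in the frame of tray_free between -0.031 and 0.031 m and z of tin_c in the frame of tray_free below 0.006 m and angle between tin_c's own z axis and vertical below 0.1 rad and contact force between tin_c and tray above 1.5 N and distance between tin_b and bay_left below 0.014 m and angle between the z axis of each of tin_b, tin_a and the z axis of cradle, either way round below 0.12 rad and distance between tin_a and bay_right below 0.014 m)) and value of joint keeper above 1.3 rad and linear speed of each of tin_a, tin_b, tin_c below 0.03 m/s); the robot touches nothing.
It fails at once if the glue jar, card box, cup, abacus, screwdriver, brush or mallet is moved by more than 20 mm (distance of any of glue_jar, clip_box, scriber_cup, abacus, screwdriver, brush, mallet from where it was at the start of the episode above 0.02 m).
It fails at once if a tin is dropped or thrown (faster than 1.3 m/s) (linear speed of any of tin_a, tin_b, tin_c above 1.3 m/s).
It also fails if it takes over 72 s, if anything falls off the work surface, if the arm or the gripper's body presses on something with over 40 N, if the wrist force passes 120 N, or if a joint passes its speed limit or range.

ROBOT

A 6-joint arm with a two-finger parallel gripper is mounted at the origin on the work surface. World frame = base frame: x ahead of the robot, y to its left, z up, the work surface at z = 0. Lengths are in mm, angles in rad, forces in N, time in s.
With the tool pointing down it reaches from about 300 to 775 mm from the base axis. Payload 14.6 kg.
Tool frame: the origin (TCP) lies midway between the tips of the shut fingers; the grasp point (between the pads) lies 19 mm behind it; z points along the fingers, y is the line along which they close (so a half turn about z gives the same grasp; the last joint's range is limited). The gripper opens to 94 mm and grips with 3 to 60 N. Pads are 16 mm wide; open, the fingers measure 119 mm over their backs; the gripper's body (75 mm by 177 mm) begins 78 mm behind the grasp point.
Start: joints at [1.164, 0.3, 1.521, -0, 1.321, -0.067], TCP at [183.311, 518.542, 205.446] pointing down, gripper open.
Joint ranges: [-3.03, 3.03], [-0.79, 2.21], [0.23, 2.52], [-1.04, 4.18], [0, 3.07], [-2.55, 2.55]. Speed limits (rad/s): [2.22, 2.22, 2.57, 3.14, 3.14, 3.14].

INTERFACE

Orientations are given as [roll, pitch, yaw] about the fixed x, y, z axes, in that order (R = Rz(yaw) Ry(pitch) Rx(roll)).
In Python, from cell import manip, camera gives the robot as it stands.
- The arm moves only by the tool move_arm, never from a script. Its arguments are lists of equal length, an entry for each row: "dp": the shift along the world's x, y, z in mm, a list of three; "rotation": the turn, a rotation vector about the world's x, y, z in rad, a list of three; "hand": the opening, from 0 (shut) to 1 (fully open). A call has 1 to 10 rows; each row shifts and turns the commanded pose from where the row before left it; what a row does not reach is not made up. A row lasts 1/8 s, in which the tool goes at most 62.5 mm and 10.7 degrees, less where a joint would pass 70% of its speed; a pose out of reach is approached as far as the arm can. A call with a gripper value outside its range is refused whole. The fingers move at their own pace and stop on an object; "newtons" is the grip in N (left out, the last holds). Time passes only in rows, so rows that do not move let the fingers close. It gives the time, the measured TCP pose, the force, the opening and the grip force at its end, in the units of the state.
- manip.read_state(): the state, without advancing time (a new reading comes with each control period).
- camera(name): name is "scene" or "top"; returns a dict with "image" (480x640x3 uint8, red, green, blue), "fx", "fy", "cx", "cy" (pixels), "R" (3x3) and "t" (3): a world point X has camera coordinates R X + t. Camera axes: x right, y down, z forward; pixel columns grow to the right and rows downward; lengths in mm; the calibration is good to about 2 mm. A picture is of the moment at which its call begins. There is no depth.
- manip.sign_off(): hands the job in; it is judged then, once.
The state is a dict: "clock": time; "joints": joint angles; "qd": joint speeds; "effort": joint torques, N m; "eef_pos": TCP position; "eef_rot": TCP orientation; "wrist_force": force on the tool from outside, world axes, zero at the start; "moment": the same for the moment, N m; "finger_gap": finger opening in mm; "finger_force": force on a finger pad.
Only numpy, scipy, OpenCV 4.12 (cv2) and the standard library are available. Lean on these libraries where they do the work, as an engineer would, in place of code of your own. Each camera call takes 0.05 s, during which the arm holds its last target. There are 200 camera calls.

## Working session

There is one attempt and no reset: what is moved stays moved. The work goes in short steps, Python scripts to look and compute and a tool call to move; the robot and the scene stay as the last step left them, time stands still between calls to the robot, and variables do not carry over. Pictures are saved under pics/ and viewed, at most 10 in all, crops included, and the job is handed in when it is done.

Besides the shell and the picture viewer there is one more tool, called after "Call:" by a JSON object that holds its "method" and its "body", one argument or row to a line. move_arm: Moves the arm, as the interface text tells. Its arguments: {"type":"object","properties":{"dp":{"type":"array","items":{"type":"array","items":{"type":"number"}}},"rotation":{"type":"array","items":{"type":"array","items":{"type":"number"}}},"hand":{"type":"array","items":{"type":"number"}},"newtons":{"type":"number"}},"required":["dp","rotation","hand"]}

```bash
mkdir -p pics; python3 - <<'E'
from cell import manip, camera
import cv2, numpy as np, pickle
for n in ("scene","top"):
    c=camera(n); cv2.imwrite(f"pics/{n}0.png",c["image"][:,:,::-1]); pickle.dump(c,open(f"{n}0.pkl","wb"))
    print(n,c["fx"],c["cx"],c["cy"],np.round(c["R"],4).tolist(),np.round(c["t"],1))
print(manip.read_state())
E
```

```text
scene 534.263348948568 326.0968526704029 240.92481774738616 [[-0.062, 0.998, -0.0135], [0.5778, 0.0248, -0.8158], [-0.8138, -0.0584, -0.5782]] [  19.3 -229.8 1635.2]
top 437.24926315107354 317.64806164014965 237.10254898690042 [[-0.026, -0.9995, 0.016], [-0.9876, 0.0232, -0.155], [0.1546, -0.0199, -0.9878]] [ 12.8 560.3 930. ]
{'clock': 0.1, 'joints': array([ 1.16435371e+00,  3.00413230e-01,  1.52152498e+00,  2.90892305e-05,
        1.32073147e+00, -6.66215914e-02]), 'qd': array([ 0.00134954, -0.0019919 , -0.00132632,  0.00076184,  0.00024518,
       -0.0001682 ]), 'effort': array([ 2.34661071e-03, -5.32648587e+01, -3.53280401e+01,  7.09605287e-02,
        2.34717719e-02, -1.12804632e-04]), 'eef_pos': array([183.23413357, 518.31845866, 204.94181604]), 'eef_rot': array([-3.14051990e+00, -9.98137636e-05,  2.80176436e+00]), 'wrist_force': array([ 0.07606657, -0.32827477,  0.34590987]), 'moment': array([ 0.02014007, -0.02032256,  0.01892874]), 'finger_force': 0.0, 'finger_gap': 93.97244521577043}
```

View pics/top0.png

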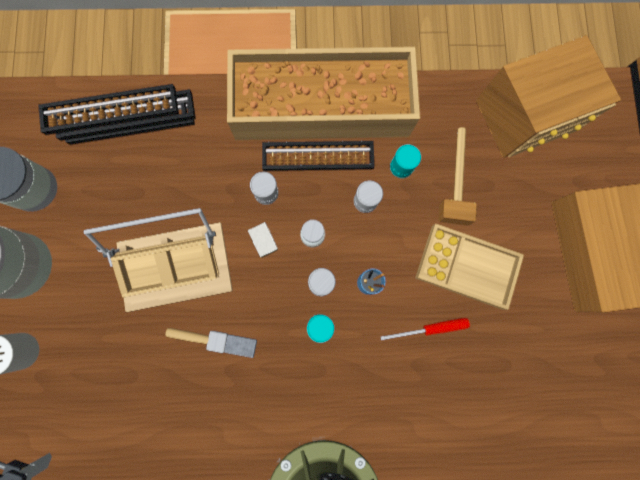

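View pics/scene0.png

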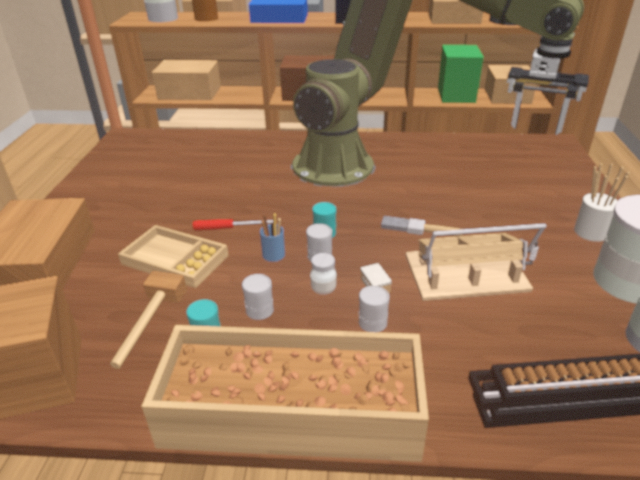

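Top view: plain grey tins at about (264,187), (368,196) and (321,282). Possible mix-ups are the glue jar at (313,234), which has a narrower cap, and the turquoise look-alikes at (320,328) and (406,160). The rack is at (170,265) and the tray at (470,265), with its free compartment at about (486,272). I'll check the choice in one close crop.

```bash
cat > h.py <<'E'
import numpy as np, cv2, pickle
def ray(c,u,v,z):
    R=np.array(c["R"]);t=np.array(c["t"]);C=-R.T@t
    d=R.T@np.array([(u-c["cx"])/c["fx"],(v-c["cy"])/c["fy"],1]); return C+d*(z-C[2])/d[2]
def proj(c,X):
    p=np.array(c["R"])@np.array(X,float)+np.array(c["t"]); return np.array([c["fx"]*p[0]/p[2]+c["cx"],c["fy"]*p[1]/p[2]+c["cy"]])
def load(n): return pickle.load(open(n,"rb"))
E
python3 - <<'E'
from h import *
c=load("top0.pkl"); s=load("scene0.pkl")
for n,u,v,z in [("tinL",264,184,74),("tinR",368,193,74),("tinN",321,282,74),("jar",313,231,75),("cup",372,282,70),("turqN",320,328,74),("turqF",406,158,74)]:
    X=ray(c,u,v,z); print(n,X.round(0),proj(s,X).round(0))
im=c["image"][:,:,::-1]
a=cv2.resize(im[165:305,235:395],None,fx=2.5,fy=2.5,interpolation=3)
b=cv2.resize(im[205:315,80:240],None,fx=5,fy=5,interpolation=3)[:, :]
d=cv2.resize(im[215:315,410:530],None,fx=3.3,fy=3.3,interpolation=3)
cv2.imwrite("pics/rack.png",b)
o=np.zeros((350,800,3),np.uint8); o[:350,:400]=a; o[:330,400:796]=d; cv2.imwrite("pics/tins.png",o)
E
```

```text
tinL [676. 114.  74.] [373. 294.]
tinR [ 651. -114.   74.] [258. 282.]
tinN [459.  -5.  74.] [319. 230.]
jar [569.   9.  75.] [322. 259.]
cup [ 457. -114.   70.] [272. 230.]
turqN [363.  -0.  74.] [324. 208.]
turqF [ 729. -202.   74.] [205. 308.]
```

View pics/tins.png

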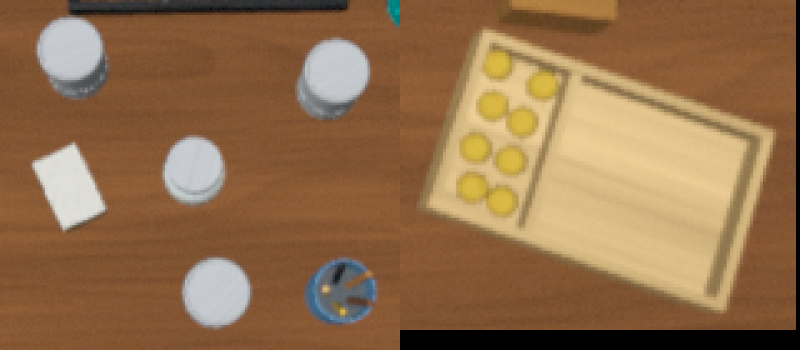

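View pics/rack.png

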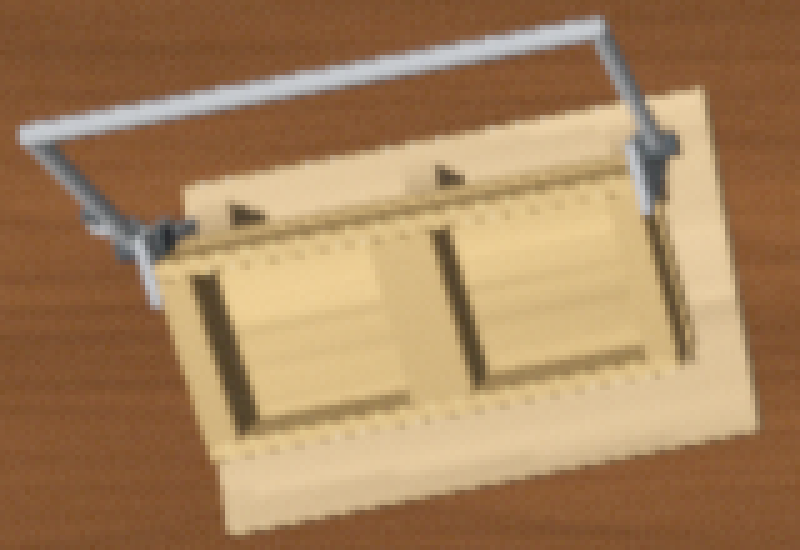

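The crop confirms the choice: plain flat grey lids at about (263,184), (369,194) and (321,282), with the stepped-cap jar left out. Next I'll fit the rack and tray poses from the corners seen.

```bash
python3 - <<'E'
from h import *
from scipy.optimize import least_squares
c=load("top0.pkl"); s=load("scene0.pkl")
f=lambda p,k,o:(np.array(p)+.5)/k-.5+np.array(o)
ca,sa=np.cos(.4),np.sin(.4)
cr=lambda x,y,z:[x*ca-z*sa,y,55+x*sa+z*ca]
def W(q,P): 
    C,S=np.cos(q[2]),np.sin(q[2]); return np.array([q[0]+C*P[0]-S*P[1],q[1]+S*P[0]+C*P[1],P[2]])
def fit(mods,obs,q0):
    r=lambda q:np.concatenate([proj(c,W(q,m))-o for m,o in zip(mods,obs)])
    g=least_squares(r,q0,x_scale=[10,10,.1]); print(g.x.round(3),r(g.x).reshape(-1,2).round(1).tolist()); return g.x
# rack: bar ends, cradle front corners, board corners(top ~ z 12)
B=12
m=[[74.7,108,168],[74.7,-108,168],[80,-120,B],[-80,-120,B],[-80,120,B],cr(-44,100,30),cr(-44,-100,30)]
o=[f(p,5,(80,205)) for p in [(28,135),(598,24),(705,90),(757,432),(228,533),(215,458),(690,365)]]
rk=fit(m,o,[500,330,.1])
m=[[65,105,30],[65,-105,30],[-65,-105,30],[-65,105,30]]
o=[f((x-400,y),3.3,(410,215)) for x,y in [(483,28),(775,130),(725,312),(420,208)]]
tr=fit(m,o,[500,-320,-.3])
print("L",W(rk,[0,50,55]),"R",W(rk,[0,-50,55]),"bar",W(rk,[74.7,0,168]))
print("free",W(tr,[0,-(105-7-57.5),7]))
for p in [(71,48),(336,72),(216,292)]:
    u=f(p,2.5,(235,165)); print(ray(c,*u,74).round(1))
print("abacus front edge",ray(c,318,168,20).round(0), "box",ray(c,263,240,32).round(0))
# scene check images of projected points
im=s["image"][:,:,::-1].copy()
P=[W(rk,[74.7,108,168]),W(rk,[74.7,-108,168]),W(rk,cr(0,50,30)),W(tr,[0,-40.5,7]),W(rk,[80,120,B]),W(rk,[80,-120,B])]
P+= [[a,b,74] for a,b in [(676,114),(651,-114),(459,-5)]]
for p in P: cv2.circle(im,tuple(int(round(v)) for v in proj(s,p)),2,(0,0,255),-1)
cv2.imwrite("pics/chk.png",cv2.resize(im[170:350,110:560],None,fx=1.75,fy=1.75))
E
```

```text
[5.07558e+02 3.26129e+02 1.71000e-01] [[1.9, -0.4], [-0.8, 0.8], [-0.2, -1.0], [0.9, -0.8], [-0.0, 0.1], [-0.3, 0.5], [-1.6, 0.7]]
[ 4.89434e+02 -3.42945e+02 -3.67000e-01] [[-0.4, 0.3], [-0.5, 0.2], [-0.7, -0.1], [1.6, -0.4]]
L [499.07020462 375.40350535  55.        ] R [516.04480339 276.85472049  55.        ] bar [581.17344629 338.8091382  168.        ]
free [ 474.91619709 -380.75365449    7.        ]
[676.6 116.1  74. ]
[ 649.8 -115.9   74. ]
[460.1  -5.3  74. ]
abacus front edge [728.  -7.  20.] box [559. 122.  32.]
```

View pics/chk.png

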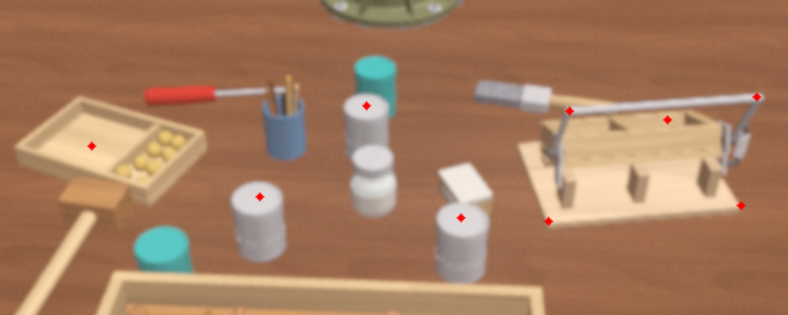

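Red marks land on the lids, the bar ends (570,111) and (757,97), the board corners and the tray floor, so both cameras agree. I'll start with the near tin.

Call:
{"method": "move_arm", "body": {
  "dp": [
    [27.7, -52.4, 0],
    [27.7, -52.4, 0],
    [27.7, -52.4, 0],
    [27.7, -52.4, 0],
    [27.7, -52.4, 0],
    [27.7, -52.4, 0],
    [27.7, -52.4, 0],
    [27.7, -52.4, 0],
    [27.7, -52.4, 0],
    [27.7, -52.4, 0]
  ],
  "rotation": [
    [0, 0, 0.034],
    [0, 0, 0.034],
    [0, 0, 0.034],
    [0, 0, 0.034],
    [0, 0, 0.034],
    [0, 0, 0.034],
    [0, 0, 0.034],
    [0, 0, 0.034],
    [0, 0, 0.034],
    [0, 0, 0.034]
  ],
  "hand": [1, 1, 1, 1, 1, 1, 1, 1, 1, 1],
  "newtons": 25
}}

```text
clock: 1.35
eef_pos: [460.8, -7.4, 205.4]
eef_rot: [3.141, 0.0, -3.141]
wrist_force: [0.6, 1.0, 0.9]
finger_gap: 93.9
finger_force: 0.0
```

Call:
{"method": "move_arm", "body": {
  "dp": [
    [0, 0, 0],
    [0, 0, -45],
    [0, 0, -45],
    [0, 0, -40],
    [0, 0, -25],
    [0, 0, -16],
    [0, 0, 0],
    [0, 0, 0]
  ],
  "rotation": [
    [0, 0, 0],
    [0, 0, 0],
    [0, 0, 0],
    [0, 0, 0],
    [0, 0, 0],
    [0, 0, 0],
    [0, 0, 0],
    [0, 0, 0]
  ],
  "hand": [1, 1, 1, 1, 1, 1, 1, 1]
}}

```text
clock: 2.35
eef_pos: [460.8, -5.3, 35.4]
eef_rot: [-3.141, 0.001, -3.141]
wrist_force: [-0.1, 1.0, 0.1]
finger_gap: 93.8
finger_force: 0.0
```

Call:
{"method": "move_arm", "body": {
  "dp": [
    [0, 0, 0],
    [0, 0, 0],
    [0, 0, 0],
    [0, 0, 0],
    [0, 0, 20],
    [0, 0, 45],
    [0, 0, 45],
    [0, 0, 45],
    [0, 0, 15],
    [0, 0, 0]
  ],
  "rotation": [
    [0, 0, 0],
    [0, 0, 0],
    [0, 0, 0],
    [0, 0, 0],
    [0, 0, 0],
    [0, 0, 0],
    [0, 0, 0],
    [0, 0, 0],
    [0, 0, 0],
    [0, 0, 0]
  ],
  "hand": [0.5, 0.5, 0.5, 0.5, 0.5, 0.5, 0.5, 0.5, 0.5, 0.5],
  "newtons": 25
}}

```text
clock: 3.6
eef_pos: [460.3, -5.5, 204.1]
eef_rot: [-3.142, 0.0, -3.141]
wrist_force: [-0.5, 0.1, -1.6]
finger_gap: 58.7
finger_force: 25.0
```

```bash
cat > w.py <<'E'
from cell import manip,camera
import numpy as np
F=[];M=[]
for i in range(4):
    camera("top"); s=manip.read_state(); F.append(s["wrist_force"]); M.append(s["moment"])
print(s["clock"],np.mean(F,0).round(2),np.std(F,0).round(2),np.mean(M,0).round(3),s["effort"].round(2),s["finger_gap"],s["finger_force"])
E
python3 w.py
```

```text
3.8 [ 0.   -0.22 -1.45] [0.37 0.35 0.2 ] [ 0.007 -0.023 -0.008] [ 1.000e-02 -4.163e+01 -3.520e+01 -2.000e-02  6.000e-02  0.000e+00] 58.21801420416722 24.999746829271317
```

Call:
{"method": "move_arm", "body": {
  "dp": [
    [0, 0, 0],
    [0, 0, 0],
    [0, 0, 0],
    [0, 0, 0],
    [0, 0, 0],
    [0, 0, 0],
    [0, 0, 0],
    [0, 0, 0],
    [0, 0, 0],
    [0, 0, 0]
  ],
  "rotation": [
    [0.18, 0, 0],
    [0.18, 0, 0],
    [0.06, 0, 0],
    [0, 0, 0],
    [-0.17, 0, 0],
    [-0.17, 0, 0],
    [-0.17, 0, 0],
    [-0.17, 0, 0],
    [-0.16, 0, 0],
    [0, 0, 0]
  ],
  "hand": [0.5, 0.5, 0.5, 0.5, 0.5, 0.5, 0.5, 0.5, 0.5, 0.5]
}}

```text
clock: 5.05
eef_pos: [460.2, -3.4, 203.7]
eef_rot: [-2.721, -0.001, -3.137]
wrist_force: [-0.3, -1.4, -1.5]
finger_gap: 58.5
finger_force: 25.0
```

Call:
{"method": "move_arm", "body": {
  "dp": [
    [0, 0, 0],
    [0, 0, 0],
    [0, 0, 0],
    [0, 0, 0],
    [0, 0, 0]
  ],
  "rotation": [
    [0.17, 0, 0],
    [0.17, 0, 0],
    [0.08, 0, 0],
    [0, 0, 0],
    [0, 0, 0]
  ],
  "hand": [0.5, 0.5, 0.5, 0.5, 0.5]
}}

```text
clock: 5.68
eef_pos: [460.4, -5.5, 204.5]
eef_rot: [-3.141, 0.001, -3.141]
wrist_force: [0.1, 0.4, -1.9]
finger_gap: 58.5
finger_force: 25.0
```

```bash
sed -i 's/range(4)/range(14)/' w.py; python3 w.py
```

```text
6.375 [ 0.2  -0.14 -1.01] [0.36 0.45 0.39] [0.034 0.004 0.005] [ 3.000e-02 -4.120e+01 -3.514e+01 -2.000e-02  7.000e-02  0.000e+00] 58.68774772500734 24.99995034188032
```

Call:
{"method": "move_arm", "body": {
  "dp": [
    [-0.7, 46.7, 0],
    [-0.7, 46.7, 0],
    [-0.7, 46.7, 0],
    [-0.7, 46.7, 0],
    [-0.7, 46.7, 0],
    [-0.7, 46.7, 0],
    [-0.7, 46.7, -13],
    [-0.7, 46.7, -30],
    [0, 0, 0],
    [0, 0, 0]
  ],
  "rotation": [
    [0, 0, 0.0855],
    [0, 0, 0.0855],
    [0.0136, -0.0788, 0],
    [0.0136, -0.0788, 0],
    [0.0136, -0.0788, 0],
    [0.0136, -0.0788, 0],
    [0.0136, -0.0788, 0],
    [0, 0, 0],
    [0, 0, 0],
    [0, 0, 0]
  ],
  "hand": [0.5, 0.5, 0.5, 0.5, 0.5, 0.5, 0.5, 0.5, 0.5, 0.5]
}}

```text
clock: 7.62
eef_pos: [454.8, 367.8, 161.7]
eef_rot: [-3.141, 0.4, -2.97]
wrist_force: [0.4, 0.1, -1.3]
finger_gap: 58.6
finger_force: 25.0
```

```bash
sed -i 's/range(14)/range(1)/' w.py; python3 w.py; python3 - <<'E'
from h import *
from cell import camera,manip
from scipy.spatial.transform import Rotation as Ro
s=manip.read_state(); print(s["eef_pos"],(Ro.from_euler("xyz",s["eef_rot"]).as_matrix()).round(3).tolist())
a=camera("top");b=camera("scene")
A=cv2.resize(a["image"][190:330,70:270,::-1],None,fx=2,fy=2);B=cv2.resize(b["image"][130:270+30,380:580,::-1],None,fx=2,fy=2)
o=np.zeros((340,800,3),np.uint8);o[:280,:400]=A;o[:340,400:]=B;cv2.imwrite("pics/hov.png",o)
E
```

```text
7.675 [-1.38  0.2  -0.89] [0. 0. 0.] [-0.037  0.243 -0.009] [ 8.700e-01 -4.738e+01 -3.369e+01 -5.100e-01 -8.300e-01  1.000e-02] 58.216990993997534 24.999663680791855
[455.10960122 367.5793265  162.22530716] [[-0.907, -0.17, 0.384], [-0.156, 0.985, 0.066], [-0.39, 0.0, -0.921]]
```

View pics/hov.png

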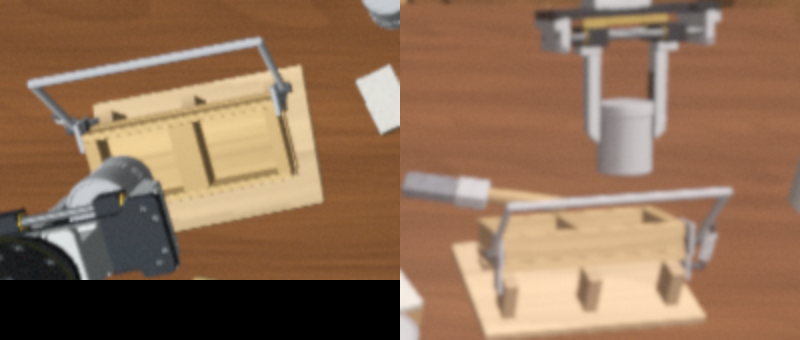

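The tin hangs above and in front of the left well, tilted to match, with the keeper clear behind it. I'll go in along the well axis.

Call:
{"method": "move_arm", "body": {
  "dp": [
    [7.7, 1.3, -18.4],
    [7.7, 1.3, -18.4],
    [6.1, 1.1, -14.7],
    [4.6, 0.8, -11],
    [2.3, 0.4, -5.5],
    [1.5, 0.3, -3.7],
    [0, 0, 0]
  ],
  "rotation": [
    [0, 0, 0],
    [0, 0, 0],
    [0, 0, 0],
    [0, 0, 0],
    [0, 0, 0],
    [0, 0, 0],
    [0, 0, 0]
  ],
  "hand": [0.5, 0.5, 0.5, 0.5, 0.5, 0.5, 0.5]
}}

```text
clock: 8.65
eef_pos: [484.6, 373.4, 89.8]
eef_rot: [-3.142, 0.4, -2.97]
wrist_force: [0.5, 0.2, -1.4]
finger_gap: 58.6
finger_force: 25.0
```

Call:
{"method": "move_arm", "body": {
  "dp": [
    [0.6, 0.1, -1.5],
    [0.4, 0.1, -0.9],
    [0, 0, 0]
  ],
  "rotation": [
    [0, 0, 0],
    [0, 0, 0],
    [0, 0, 0]
  ],
  "hand": [0.5, 0.5, 0.5]
}}

```text
clock: 9.02
eef_pos: [485.6, 373.6, 87.4]
eef_rot: [-3.141, 0.4, -2.97]
wrist_force: [1.0, 0.2, -0.9]
finger_gap: 58.6
finger_force: 25.0
```

Call:
{"method": "move_arm", "body": {
  "dp": [
    [0.4, 0.1, -0.9],
    [0, 0, 0],
    [0, 0, 0],
    [-5.8, -1, 13.8],
    [-11.5, -2, 27.6],
    [-11.5, -2, 27.6],
    [-11.5, -2, 27.6],
    [0, 0, 0],
    [0, 0, 0],
    [0, 0, 0]
  ],
  "rotation": [
    [0, 0, 0],
    [0, 0, 0],
    [0, 0, 0],
    [0, 0, 0],
    [0, 0, 0],
    [0, 0, 0],
    [0, 0, 0],
    [0, 0, 0],
    [0, 0, 0],
    [0, 0, 0]
  ],
  "hand": [0.5, 0.78, 0.78, 0.78, 0.78, 0.78, 0.78, 0.78, 0.78, 0.78]
}}

```text
clock: 10.28
eef_pos: [445.6, 366.4, 182.0]
eef_rot: [-3.141, 0.398, -2.97]
wrist_force: [0.2, -0.9, 0.5]
finger_gap: 73.0
finger_force: 0.0
```

```bash
sed -i 's/range(1)/range(14)/' w.py; python3 w.py;  python3 - <<'E'
from h import *
from cell import camera,manip
print(manip.read_state()["eef_pos"])
a=camera("top");b=camera("scene")
A=cv2.resize(a["image"][190:330,70:270,::-1],None,fx=2,fy=2);B=cv2.resize(b["image"][130:270+30,380:580,::-1],None,fx=2,fy=2)
o=np.zeros((340,800,3),np.uint8);o[:280,:400]=A;o[:340,400:]=B;cv2.imwrite("pics/rel.png",o)
E
```

```text
10.975 [0.   0.08 0.08] [0.46 0.26 0.4 ] [-0.005  0.181  0.004] [-0.000e+00 -4.655e+01 -3.421e+01 -4.900e-01 -7.400e-01 -1.000e-02] 73.08597261324765 0.0
[445.71570632 366.67063251 183.07097419]
```

View pics/rel.png

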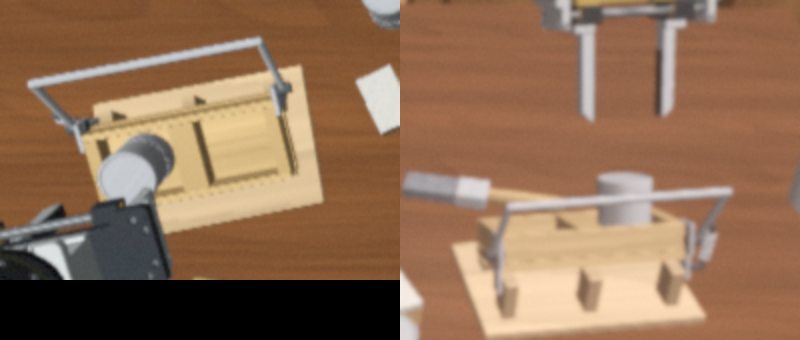

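Call:
{"method": "move_arm", "body": {
  "dp": [
    [-5, 0, 45],
    [32.9, -35.8, 5],
    [32.9, -35.8, 0],
    [32.9, -35.8, 0],
    [32.9, -35.8, 0],
    [32.9, -35.8, 0],
    [32.9, -35.8, 0],
    [37.9, -35.8, -30],
    [0, 0, -40],
    [0, 0, 0]
  ],
  "rotation": [
    [0, 0, 0],
    [-0.0136, 0.0788, 0],
    [-0.0136, 0.0788, 0],
    [-0.0136, 0.0788, 0],
    [-0.0136, 0.0788, 0],
    [-0.0136, 0.0788, 0],
    [0, 0, 0],
    [0, 0, 0],
    [0, 0, 0],
    [0, 0, 0]
  ],
  "hand": [0.78, 0.78, 1, 1, 1, 1, 1, 1, 1, 1]
}}

```text
clock: 12.32
eef_pos: [674.8, 115.6, 159.7]
eef_rot: [3.141, -0.006, -2.971]
wrist_force: [-0.4, 0.5, 1.0]
finger_gap: 93.7
finger_force: 0.0
```

Call:
{"method": "move_arm", "body": {
  "dp": [
    [1, 0, -40],
    [0, 0, -40],
    [0, 0, -28],
    [0, 0, -17],
    [0, 0, 0],
    [0, 0, 0],
    [0, 0, 0],
    [0, 0, 0],
    [0, 0, 0]
  ],
  "rotation": [
    [0, 0, 0],
    [0, 0, 0],
    [0, 0, 0],
    [0, 0, 0],
    [0, 0, 0],
    [0, 0, 0],
    [0, 0, 0],
    [0, 0, 0],
    [0, 0, 0]
  ],
  "hand": [1, 1, 1, 1, 1, 0.5, 0.5, 0.5, 0.5]
}}

```text
clock: 13.45
eef_pos: [677.1, 116.1, 38.4]
eef_rot: [3.142, 0.0, -2.97]
wrist_force: [-1.0, 0.9, 1.7]
finger_gap: 58.8
finger_force: 25.0
```

Call:
{"method": "move_arm", "body": {
  "dp": [
    [0, 0, 15],
    [0, 0, 40],
    [-20, 0, 45],
    [-20, 0, 45],
    [-20, 0, 25],
    [0, 0, 0],
    [0, 0, 0]
  ],
  "rotation": [
    [0, 0, 0],
    [0, 0, 0],
    [0, 0, 0],
    [0, 0, 0],
    [0, 0, 0],
    [0, 0, 0],
    [0, 0, 0]
  ],
  "hand": [0.5, 0.5, 0.5, 0.5, 0.5, 0.5, 0.5]
}}

```text
clock: 14.32
eef_pos: [617.1, 116.0, 207.2]
eef_rot: [3.142, -0.001, -2.97]
wrist_force: [0.0, -0.6, -1.4]
finger_gap: 59.0
finger_force: 25.0
```

Call:
{"method": "move_arm", "body": {
  "dp": [
    [0, 0, 0],
    [0, 0, 0],
    [0, 0, 0],
    [0, 0, 0],
    [0, 0, 0],
    [0, 0, 0],
    [0, 0, 0],
    [0, 0, 0],
    [0, 0, 0],
    [0, 0, 0]
  ],
  "rotation": [
    [0.18, 0, 0],
    [0.18, 0, 0],
    [0.06, 0, 0],
    [-0.17, 0, 0],
    [-0.17, 0, 0],
    [-0.17, 0, 0],
    [-0.17, 0, 0],
    [-0.16, 0, 0],
    [0, 0, 0],
    [0.17, 0, 0]
  ],
  "hand": [0.5, 0.5, 0.5, 0.5, 0.5, 0.5, 0.5, 0.5, 0.5, 0.5]
}}

```text
clock: 15.58
eef_pos: [616.8, 117.9, 205.4]
eef_rot: [-2.901, -0.045, -2.972]
wrist_force: [0.3, 0.3, -0.8]
finger_gap: 58.6
finger_force: 25.0
```

Call:
{"method": "move_arm", "body": {
  "dp": [
    [0, 0, 0],
    [0, 0, 0],
    [0, 0, 0],
    [0, 0, 0]
  ],
  "rotation": [
    [0.17, 0, 0],
    [0.08, 0, 0],
    [0, 0, 0],
    [0, 0, 0]
  ],
  "hand": [0.5, 0.5, 0.5, 0.5]
}}

```text
clock: 16.08
eef_pos: [617.1, 115.9, 207.6]
eef_rot: [-3.141, -0.001, -2.971]
wrist_force: [0.1, 0.1, -1.3]
finger_gap: 58.5
finger_force: 25.0
```

```bash
python3 w.py;  python3 -c "
from cell import manip
s=manip.read_state();print(s['eef_pos'],s['eef_rot'])"
```

```text
16.775 [ 0.12  0.16 -1.48] [0.29 0.52 0.49] [ 0.034  0.013 -0.006] [ 4.000e-02 -6.430e+01 -3.648e+01 -2.000e-02  7.000e-02  0.000e+00] 58.73106400126877 24.99992575496435
[617.01159471 116.05738909 208.06224375] [-3.14154075e+00  2.61704086e-05 -2.97036828e+00]
```

```bash
sed -i 's/range(14)/range(24)/' w.py; python3 w.py
```

```text
17.975 [-0.07 -0.06 -1.03] [0.42 0.43 0.56] [ 0.032  0.012 -0.014] [-0.000e+00 -6.431e+01 -3.649e+01 -2.000e-02  7.000e-02  0.000e+00] 58.61001385309384 24.999817488715053
```

Call:
{"method": "move_arm", "body": {
  "dp": [
    [-48.8, 15, 0],
    [-48.8, 15, 0],
    [-48.7, 15, 0],
    [0, 36, 0],
    [0, 36, -12],
    [0, 36.1, -16],
    [0, 0, -15.8],
    [0, 0, 0],
    [0, 0, 0]
  ],
  "rotation": [
    [0.0136, -0.0788, 0],
    [0.0136, -0.0788, 0],
    [0.0136, -0.0788, 0],
    [0.0136, -0.0788, 0],
    [0.0136, -0.0788, 0],
    [0, 0, 0],
    [0, 0, 0],
    [0, 0, 0],
    [0, 0, 0]
  ],
  "hand": [0.5, 0.5, 0.5, 0.5, 0.5, 0.5, 0.5, 0.5, 0.5]
}}

```text
clock: 19.1
eef_pos: [471.1, 268.5, 164.9]
eef_rot: [3.142, 0.4, -2.971]
wrist_force: [0.2, -0.1, -0.6]
finger_gap: 58.9
finger_force: 25.0
```

Call:
{"method": "move_arm", "body": {
  "dp": [
    [7.7, 1.3, -18.4],
    [7.7, 1.3, -18.4],
    [6.1, 1.1, -14.7],
    [4.6, 0.8, -11],
    [2.3, 0.4, -5.5],
    [1.5, 0.3, -3.7],
    [0, 0, 0]
  ],
  "rotation": [
    [0, 0, 0],
    [0, 0, 0],
    [0, 0, 0],
    [0, 0, 0],
    [0, 0, 0],
    [0, 0, 0],
    [0, 0, 0]
  ],
  "hand": [0.5, 0.5, 0.5, 0.5, 0.5, 0.5, 0.5]
}}

```text
clock: 19.98
eef_pos: [500.6, 274.4, 92.6]
eef_rot: [-3.141, 0.4, -2.97]
wrist_force: [-0.2, -0.3, -1.1]
finger_gap: 58.8
finger_force: 25.0
```

Call:
{"method": "move_arm", "body": {
  "dp": [
    [0.6, 0.1, -1.5],
    [0.6, 0.1, -1.4],
    [0.2, 0, -0.6],
    [0, 0, 0]
  ],
  "rotation": [
    [0, 0, 0],
    [0, 0, 0],
    [0, 0, 0],
    [0, 0, 0]
  ],
  "hand": [0.5, 0.5, 0.5, 0.5]
}}

```text
clock: 20.48
eef_pos: [501.8, 274.7, 90.2]
eef_rot: [-3.142, 0.4, -2.97]
wrist_force: [-13.8, -4.4, 17.2]
finger_gap: 59.1
finger_force: 25.0
```

Call:
{"method": "move_arm", "body": {
  "dp": [
    [0, 0, 0],
    [0, 0, 0],
    [-5.8, -1, 13.8],
    [-11.5, -2, 27.6],
    [-11.5, -2, 27.6],
    [-11.5, -2, 27.6],
    [0, -10, 20],
    [0, -40, 20]
  ],
  "rotation": [
    [0, 0, 0],
    [0, 0, 0],
    [0, 0, 0],
    [0, 0, 0],
    [0, 0, 0],
    [0, 0, 0],
    [0, 0, 0],
    [0, 0, 0]
  ],
  "hand": [0.78, 0.78, 0.78, 0.78, 0.78, 0.78, 0.78, 0.78]
}}

```text
clock: 21.48
eef_pos: [461.2, 217.9, 227.2]
eef_rot: [3.141, 0.401, -2.968]
wrist_force: [0.1, 0.2, 1.1]
finger_gap: 73.5
finger_force: 0.0
```

```bash
python3 - <<'E'
from h import *
from cell import camera,manip
print(manip.read_state()["eef_pos"])
b=camera("scene")
cv2.imwrite("pics/rel2.png",cv2.resize(b["image"][130:300,280:580,::-1],None,fx=2.5,fy=2.5))
E
```

```text
[461.20719302 217.92944567 227.24380986]
```

View pics/rel2.png

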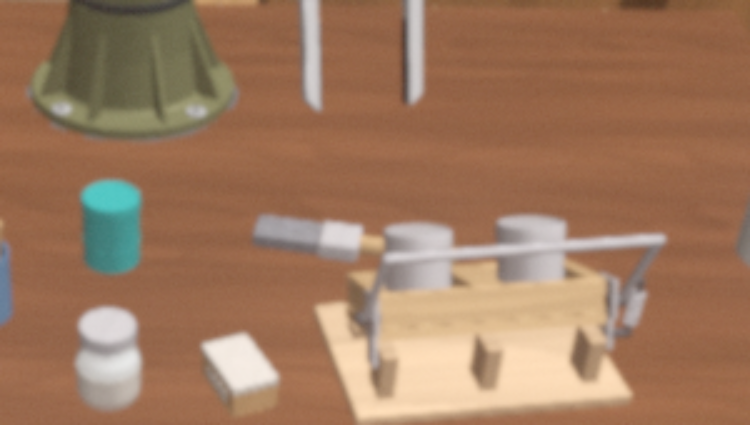

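Both tins sit in the wells and the keeper is still open. Now the right-hand tin.

Call:
{"method": "move_arm", "body": {
  "dp": [
    [23.6, -41.7, 0],
    [23.6, -41.7, 0],
    [23.6, -41.7, 0],
    [23.6, -41.7, 0],
    [23.6, -41.7, 0],
    [23.6, -41.7, 0],
    [23.6, -41.7, -30],
    [23.6, -41.7, -40],
    [0, 0, 0],
    [0, 0, 0]
  ],
  "rotation": [
    [-0.0136, 0.0788, 0],
    [-0.0136, 0.0788, 0],
    [-0.0136, 0.0788, 0],
    [-0.0136, 0.0788, 0],
    [-0.0136, 0.0788, 0],
    [0, 0, 0],
    [0, 0, 0],
    [0, 0, 0],
    [0, 0, 0],
    [0, 0, 0]
  ],
  "hand": [1, 1, 1, 1, 1, 1, 1, 1, 1, 1]
}}

```text
clock: 22.78
eef_pos: [650.5, -115.5, 157.0]
eef_rot: [-3.141, 0.001, -2.97]
wrist_force: [-0.9, 0.7, 1.5]
finger_gap: 93.9
finger_force: 0.0
```

Call:
{"method": "move_arm", "body": {
  "dp": [
    [0, 0, -45],
    [0, 0, -40],
    [0, 0, -25],
    [0, 0, -10],
    [0, 0, 0],
    [0, 0, 0],
    [0, 0, 0],
    [0, 0, 0],
    [0, 0, 0]
  ],
  "rotation": [
    [0, 0, 0],
    [0, 0, 0],
    [0, 0, 0],
    [0, 0, 0],
    [0, 0, 0],
    [0, 0, 0],
    [0, 0, 0],
    [0, 0, 0],
    [0, 0, 0]
  ],
  "hand": [1, 1, 1, 1, 1, 0.5, 0.5, 0.5, 0.5]
}}

```text
clock: 23.9
eef_pos: [650.6, -116.2, 35.9]
eef_rot: [-3.141, 0.0, -2.97]
wrist_force: [-1.4, 1.0, 1.9]
finger_gap: 58.5
finger_force: 25.0
```

Call:
{"method": "move_arm", "body": {
  "dp": [
    [0, 0, 15],
    [0, 0, 40],
    [-15, 0, 45],
    [-15, 0, 45],
    [-15, 0, 25],
    [0, 0, 0],
    [0, 0, 0]
  ],
  "rotation": [
    [0, 0, 0],
    [0, 0, 0],
    [0, 0, 0],
    [0, 0, 0],
    [0, 0, 0],
    [0, 0, 0],
    [0, 0, 0]
  ],
  "hand": [0.5, 0.5, 0.5, 0.5, 0.5, 0.5, 0.5]
}}

```text
clock: 24.78
eef_pos: [605.5, -115.9, 204.6]
eef_rot: [3.141, -0.001, -2.97]
wrist_force: [0.3, -0.4, -1.7]
finger_gap: 58.3
finger_force: 25.0
```

Call:
{"method": "move_arm", "body": {
  "dp": [
    [0, 0, 0],
    [0, 0, 0],
    [0, 0, 0],
    [0, 0, 0],
    [0, 0, 0],
    [0, 0, 0],
    [0, 0, 0],
    [0, 0, 0],
    [0, 0, 0],
    [0, 0, 0]
  ],
  "rotation": [
    [0.18, 0, 0],
    [0.18, 0, 0],
    [0.06, 0, 0],
    [-0.17, 0, 0],
    [-0.17, 0, 0],
    [-0.17, 0, 0],
    [-0.17, 0, 0],
    [-0.16, 0, 0],
    [0, 0, 0],
    [0.17, 0, 0]
  ],
  "hand": [0.5, 0.5, 0.5, 0.5, 0.5, 0.5, 0.5, 0.5, 0.5, 0.5]
}}

```text
clock: 26.02
eef_pos: [605.6, -113.8, 203.6]
eef_rot: [-2.902, -0.044, -2.972]
wrist_force: [-0.2, 0.3, -1.8]
finger_gap: 58.1
finger_force: 25.0
```

Call:
{"method": "move_arm", "body": {
  "dp": [
    [0, 0, 0],
    [0, 0, 0],
    [0, 0, 0],
    [0, 0, 0]
  ],
  "rotation": [
    [0.17, 0, 0],
    [0.08, 0, 0],
    [0, 0, 0],
    [0, 0, 0]
  ],
  "hand": [0.5, 0.5, 0.5, 0.5]
}}

```text
clock: 26.52
eef_pos: [605.5, -116.2, 205.2]
eef_rot: [-3.141, -0.0, -2.971]
wrist_force: [-0.4, -0.3, -2.8]
finger_gap: 57.9
finger_force: 25.0
```

```bash
python3 w.py;  python3 -c "
from cell import manip
s=manip.read_state();print(s['eef_pos'],s['eef_rot'])"
```

```text
27.725 [ 0.02  0.02 -1.83] [0.4  0.45 0.47] [ 0.029  0.01  -0.004] [-0.000e+00 -6.330e+01 -3.667e+01 -4.000e-02  6.000e-02  0.000e+00] 58.25820567546561 24.9994238326326
[ 605.53426543 -116.05137581  205.66036532] [-3.14156454e+00  5.66729307e-05 -2.97039020e+00]
```

That is 1.83 N against about 1.1 and 1.2 N, so this is the tin with beads. To the tray.

Call:
{"method": "move_arm", "body": {
  "dp": [
    [-21.8, -44.1, 0],
    [-21.8, -44.1, 0],
    [-21.8, -44.1, 0],
    [-21.8, -44.1, 0],
    [-21.8, -44.1, 0],
    [-21.6, -44.1, 0],
    [0, 0, -40],
    [0, 0, -40],
    [0, 0, -30],
    [0, 0, 0]
  ],
  "rotation": [
    [0, 0, 0],
    [0, 0, 0],
    [0, 0, 0],
    [0, 0, 0],
    [0, 0, 0],
    [0, 0, 0],
    [0, 0, 0],
    [0, 0, 0],
    [0, 0, 0],
    [0, 0, 0]
  ],
  "hand": [0.5, 0.5, 0.5, 0.5, 0.5, 0.5, 0.5, 0.5, 0.5, 0.5]
}}

```text
clock: 28.98
eef_pos: [474.1, -380.0, 93.8]
eef_rot: [3.138, -0.002, -2.97]
wrist_force: [1.0, 0.5, -1.8]
finger_gap: 58.1
finger_force: 25.0
```

Call:
{"method": "move_arm", "body": {
  "dp": [
    [0, 0, -30],
    [0, 0, -14],
    [0, 0, -6],
    [0, 0, -2],
    [0, 0, 0]
  ],
  "rotation": [
    [0, 0, 0],
    [0, 0, 0],
    [0, 0, 0],
    [0, 0, 0],
    [0, 0, 0]
  ],
  "hand": [0.5, 0.5, 0.5, 0.5, 0.5]
}}

```text
clock: 29.6
eef_pos: [475.2, -380.9, 44.4]
eef_rot: [-3.141, 0.001, -2.97]
wrist_force: [0.1, -0.2, -2.0]
finger_gap: 58.2
finger_force: 25.0
```

Call:
{"method": "move_arm", "body": {
  "dp": [
    [0, 0, -1],
    [0, 0, -0.8],
    [0, 0, 0],
    [0, 0, 0],
    [0, 0, 0],
    [0, 0, 15],
    [0, 0, 40],
    [0, 0, 50],
    [0, 0, 55],
    [0, 30, 40]
  ],
  "rotation": [
    [0, 0, 0],
    [0, 0, 0],
    [0, 0, 0],
    [0, 0, 0],
    [0, 0, 0],
    [0, 0, 0],
    [0, 0, 0],
    [0, 0, 0],
    [0, 0, 0],
    [0, 0, 0]
  ],
  "hand": [0.5, 0.5, 0.5, 0.78, 0.78, 0.78, 0.78, 0.78, 0.5, 0.3]
}}

```text
clock: 30.85
eef_pos: [474.7, -351.4, 245.3]
eef_rot: [-3.139, 0.002, -2.972]
wrist_force: [0.1, 0.3, -0.4]
finger_gap: 56.7
finger_force: 0.0
```

```bash
python3 - <<'E'
from h import *
from cell import camera,manip
print(manip.read_state()["eef_pos"])
b=camera("scene");a=camera("top")
o=np.zeros((300,800,3),np.uint8)
o[:,:400]=cv2.resize(b["image"][190:340,100:300,::-1],None,fx=2,fy=2);o[:,400:]=cv2.resize(a["image"][170:320,60:260,::-1],None,fx=2,fy=2)
cv2.imwrite("pics/tray.png",o)
E
```

```text
[ 474.72395624 -351.36513168  245.30853803]
```

View pics/tray.png

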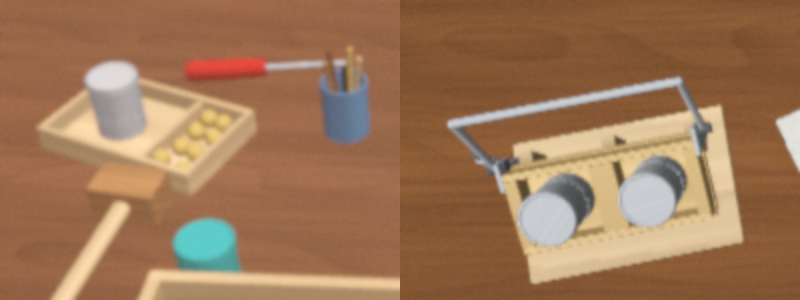

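All three tins are placed: one upright in the tray at crop (117,105), two in the wells at (548,217) and (647,198), with the keeper open. Next I close the fingers and go behind the bar.

```bash
python3 - <<'E'
from h import *
c=load("top0.pkl"); z=np.array([-.3836,-.0663,.921])
for b in ([499.1,375.4,55],[516,276.9,55]): print(proj(c,np.array(b)+74*z).round(1))
E
```

```text
[133.6 279.6]
[183.4 269.9]
```

Call:
{"method": "move_arm", "body": {
  "dp": [
    [10.9, 49.9, 0],
    [10.9, 49.9, 0],
    [10.9, 49.9, 0],
    [10.9, 49.9, 0],
    [10.9, 49.9, 0],
    [10.9, 49.9, 0],
    [10.9, 49.9, 0],
    [10.9, 49.9, 0],
    [10.9, 49.9, 0],
    [10.9, 49.9, 0]
  ],
  "rotation": [
    [0, 0, 0],
    [0, 0, 0],
    [0, 0, 0],
    [0, 0, 0],
    [0, 0, 0],
    [0, 0, 0],
    [0, 0, 0],
    [0, 0, 0],
    [0, 0, 0],
    [0, 0, 0]
  ],
  "hand": [0, 0, 0, 0, 0, 0, 0, 0, 0, 0]
}}

```text
clock: 32.2
eef_pos: [584.0, 149.8, 241.8]
eef_rot: [-3.141, -0.0, -2.97]
wrist_force: [1.2, -0.8, -0.3]
finger_gap: 0.8
finger_force: 0.0
```

Call:
{"method": "move_arm", "body": {
  "dp": [
    [11, 49.7, 0],
    [11, 49.7, 0],
    [11, 49.7, 0],
    [11, 49.7, 0],
    [0, 0, 0],
    [0, 0, 0]
  ],
  "rotation": [
    [0, 0, 0],
    [0, 0, 0],
    [0, 0, 0],
    [0, 0, 0],
    [0, 0, 0],
    [0, 0, 0]
  ],
  "hand": [0, 0, 0, 0, 0, 0]
}}

```text
clock: 32.95
eef_pos: [627.9, 346.5, 241.4]
eef_rot: [-3.141, -0.001, -2.97]
wrist_force: [-0.4, -0.4, -0.4]
finger_gap: 0.7
finger_force: 0.0
```

Call:
{"method": "move_arm", "body": {
  "dp": [
    [0, 0, -30],
    [0, 0, -35],
    [0, 0, -25],
    [0, 0, 0],
    [-14.8, -2.5, 0],
    [-14.8, -2.5, 0],
    [-9.8, -1.7, 0],
    [-9.8, -1.7, 0],
    [-9.8, -1.7, 0],
    [-9.8, -1.7, 0]
  ],
  "rotation": [
    [0, 0, 0],
    [0, 0, 0],
    [0, 0, 0],
    [0, 0, 0],
    [0, 0, 0],
    [0, 0, 0],
    [0, 0, 0],
    [0, 0, 0],
    [0, 0, 0],
    [0, 0, 0]
  ],
  "hand": [0, 0, 0, 0, 0, 0, 0, 0, 0, 0]
}}

```text
clock: 34.2
eef_pos: [558.4, 335.1, 151.7]
eef_rot: [-3.141, -0.001, -2.97]
wrist_force: [2.0, 0.8, 0.7]
finger_gap: 0.2
finger_force: 0.6
```

Call:
{"method": "move_arm", "body": {
  "dp": [
    [-9.8, -1.7, 0],
    [-9.8, -1.7, 0],
    [-7.9, -1.4, 0],
    [-4.9, -0.8, 0],
    [0, 0, 0]
  ],
  "rotation": [
    [0, 0, 0],
    [0, 0, 0],
    [0, 0, 0],
    [0, 0, 0],
    [0, 0, 0]
  ],
  "hand": [0, 0, 0, 0, 0]
}}

```text
clock: 34.83
eef_pos: [526.5, 329.8, 152.0]
eef_rot: [3.142, 0.0, -2.97]
wrist_force: [0.4, -0.9, -0.1]
finger_gap: 0.7
finger_force: 0.0
```

Call:
{"method": "move_arm", "body": {
  "dp": [
    [10, 2, 10],
    [0, 0, 40],
    [0, 0, 50],
    [0, -40, 20],
    [0, -60, 0],
    [0, -60, 0],
    [0, -60, 0],
    [0, -60, 0]
  ],
  "rotation": [
    [0, 0, 0],
    [0, 0, 0],
    [0, 0, 0],
    [0, 0, 0],
    [0, 0, 0],
    [0, 0, 0],
    [0, 0, 0],
    [0, 0, 0]
  ],
  "hand": [0, 0, 0, 0, 0, 0, 0, 0]
}}

```text
clock: 35.83
eef_pos: [536.6, 49.8, 272.0]
eef_rot: [-3.142, 0.0, -2.97]
wrist_force: [1.4, 0.8, -0.6]
finger_gap: -0.1
finger_force: 0.0
```

```bash
python3 - <<'E'
from h import *
from cell import camera,manip
b=camera("scene");a=camera("top")
o=np.zeros((600,800,3),np.uint8)
o[:300,:400]=cv2.resize(b["image"][150:300,380:580,::-1],None,fx=2,fy=2);o[:300,400:]=cv2.resize(a["image"][170:320,60:260,::-1],None,fx=2,fy=2)
o[300:,:400]=cv2.resize(b["image"][110:410,100:500,::-1],None,fx=1,fy=1);o[300:,400:]=cv2.resize(a["image"][100:400,200:600,::-1],None,fx=1,fy=1)
cv2.imwrite("pics/fin.png",o)
E
```

```text
(no output)
```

View pics/fin.png

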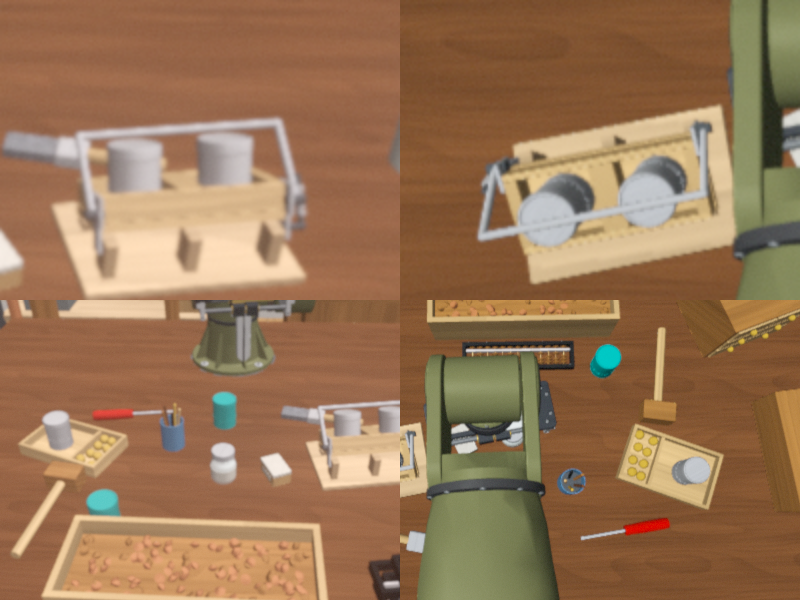

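The bar lies across the lids, from crop (483,236) to (704,193). I'll check its angle against the shut stop.

```bash
python3 - <<'E'
from h import *
c=load("top0.pkl"); C,S=np.cos(.171),np.sin(.171)
for th in (1.1,1.2,1.3,1.379):
    a=th-.384; x=41.4-89*np.sin(a); z=85.5+89*np.cos(a)
    print(th,proj(c,[507.6+C*x,326.1+S*x,z]).round(1))
E
```

```text
1.1 [152.5 267.7]
1.2 [154.1 271.2]
1.3 [155.7 274.3]
1.379 [157.  276.5]
```

The measured middle, about (156.7,277), matches the shut stop at 1.379 rad.

```bash
python3 -c "
from cell import manip
print(manip.sign_off())"
```

```text
the job is handed in; nothing more can be done
None
```

The job is handed in: the tin with beads (about 1.8 N, from the right at the back) stands in the tray's free compartment, the two empties (about 1.1 and 1.2 N) sit in the rack wells, and the keeper is snapped shut. No verdict came back; the last pictures show all of this, taken at about 36 s of the 72 allowed.

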